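# Pin the medication drawer's latch

## Robot

A 6-joint arm with a two-finger parallel gripper is mounted at the origin on the work surface. World frame = base frame: x ahead of the robot, y to its left, z up, the work surface at z = 0. Lengths are in m, angles in rad, forces in N, time in s.
With the tool pointing down it reaches from about 0.3 to 0.775 m from the base axis. Payload 14.6 kg.
Tool frame: the origin (TCP) lies at the very end of the fingers, on their centre line; the grasp point (between the pads) lies 19 mm behind it (arm.pinch_z is the distance from the TCP to the grasp point, in m); z points along the fingers, y is the line along which they close (so a half turn about z gives the same grasp; the last joint's range is limited). The gripper opens to 85 mm and grips with 20 to 120 N. Pads are 22 mm wide; open, the fingers measure 114 mm over their backs; the gripper's body (76 mm by 85 mm) begins 54 mm behind the grasp point. The pads swing forward as they close: fully open they stand 13 mm farther back than shut.
Start: joints at [1.059, 0.3, 1.521, -0, 1.321, -0.067], TCP at [0.237, 0.496, 0.231] pointing down, gripper open.
Joint ranges: [-3.03, 3.03], [-0.79, 2.21], [0.23, 2.52], [-1.04, 4.18], [0, 3.07], [-2.55, 2.55]. Speed limits (rad/s): [2.22, 2.22, 2.57, 3.14, 3.14, 3.14].

## Interface

Orientations are given as a unit quaternion [x, y, z, w].
In Python, from bench import arm, optics gives the robot as it stands.
- The arm moves only by the shell command python3 -m crank 'ROWS'. ROWS is JSON, a list that holds one entry, the list of rows, each a list of 7 numbers: the shift along the world's x, y, z normalised to -1 to 1, where 1 is 0.1 m, then the turn, a rotation vector about the world's x, y, z normalised to -1 to 1, where 1 is 0.5 rad, then the opening, from 0 (shut) to 1 (fully open). A call has 1 to 8 rows; each row is the pose to reach, as a shift and turn from the pose commanded when the call began; what a row does not reach only later rows make up. A row lasts 1/12 s, in which the tool goes at most 41.7 mm and 7.16 degrees, less where a joint would pass 70% of its speed; a pose out of reach is approached as far as the arm can. A call with a number of a shift or a turn outside -1 to 1 is refused whole. A call with a gripper value outside its range is refused whole. The fingers move at their own pace and stop on an object; the grip force is fixed at half the most. Time passes only in rows, so rows that repeat a pose let the fingers close. It gives the time, the measured TCP pose, the force, the opening and the grip force at its end, in the units of the state.
- arm.state(): the state, without advancing time (a new reading comes with each control period).
- optics.camera(name): name is "scene" or "top"; returns the picture (384x512x3 uint8, blue, green, red); there is no depth.
- optics.camera_params(name): a dict with "vfov" (degrees; the focal length in pixels is half the picture's height over the tangent of half this angle, whatever the lens; pixels are square), "cx", "cy" (the principal point, pixels), "k1" (the pictures are not rectified: a ray, as slopes to the right and down, at radius r is drawn at 1 + k1 r^2 times it, then the intrinsics apply), "camera_from_world" (4x4, takes a point from world to camera coordinates). Camera axes: x right, y up, looking along -z (the intrinsics and any distortion apply to the point x, -y, -z); pixel columns grow to the right and rows downward; lengths in m; the calibration is good to about 2 mm. A picture is of the moment at which its call begins. camera_params takes no time and is no camera call.
- arm.job_done(): hands the job in; it is judged then, once.
The state is a dict: "time": time; "joints": joint angles; "dq": joint speeds; "joint_torque": joint torques, N m; "position": TCP position; "eef_rot": TCP orientation; "wrist_force": force on the tool from outside, world axes, zero at the start; "ft_torque": the same for the moment, N m; "grip_width": finger opening in m; "grasp_force": force on a finger pad.
Only numpy, scipy, OpenCV 4.12 (cv2) and the standard library are available. Lean on these libraries where they do the work, as an engineer would, in place of code of your own. Each camera call takes 0.05 s, during which the arm holds its last target. There are 200 camera calls.

## Task

Lock the drawer: swing the grey latch to, so that its eye comes over the eyes on the drawer and the frame below, then take the steel locking pin from its stand and thread it down through the latch's eye, the drawer's eye and the frame's eye, drawing the crept-out drawer into line with the pin on the way, until its collar sits on the latch. Be gentle, feel for the holes rather than force the pin, let go of it at the end, and leave the other things where they are.

Things in the scene. Friction and masses are not known exactly. Their poses are not given: they have to be found in the camera images.
- unit: Low white drawer unit fixed to the cart top, 160 (x) by 220 (y) by 80 mm high; origin at the centre of its underside. Its own +x is the way its front looks and its drawer slides out; z is up. The grey drawer in its front is not quite shut. Press no part of it with more than 35 N with the pin, or 40 N with the fingers: the plates are stiff (about 25 N per mm), so touch down at 10 mm/s or slower.
- frame_eye (a point): Centre of the hole's upper mouth in the lowest of three flat eye plates that stick out of the unit's front one above the other: the fixed one. 30 mm above the cart top, 110 mm in front of the unit's origin; axes as unit. Hole 11 mm wide, plate 6 mm thick, 32 mm square.
- drawer_eye_home (a point): Where the hole mouth of the drawer's eye plate (32 mm square, 6 mm thick, hole 11 mm, on the drawer front) comes when in line, 64 mm above the cart top, straight over the frame eye; axes as unit. Now the plate stands 4 to 16 mm further out (unit's +x), unknown: feel for it. It drags with about 2 N, travel -3 to +19 mm, so a pin in its hole can carry drawer and plate into line.
- latch_hinge (a point): On the upright hinge axis of the latch, 89 mm above the cart top; axes as unit, at x 120, y 80 mm from the unit's origin. The latch arm is a bar 6 mm thick, from 78 to 96 mm above the cart top, reaching 63 mm from the hinge; the eye plate follows.
- latch (a joint): Angle of the grey steel latch (rad). 0: its arm lies along the unit's front, from the hinge towards the unit's -y, its eye 10 mm further out than the frame eye. Grows as it swings out from the front (1.57 would point along the unit's +x). At -0.125 its eye is over the frame eye; stop at -0.19. It stays where it is left; its eye drags with about 1 N, so a pin in it carries it along.
- latch_eye (a point): Centre of the hole's upper mouth in the latch's eye plate, 80 mm from the hinge axis, 92 mm above the cart top; its z is up, its -y points along the arm away from the hinge. Hole 12.5 mm wide, plate 34 mm square, 6 mm thick. Topmost of the three eyes when the latch is swung to.
- pin_grip (a point): Centre of the flat upright grip tab on top of the loose steel locking pin: 26 mm along its x, 10 mm thick along its y, 44 mm high (z). Pin 70 to 140 g. It starts upright in the stand, its collar resting on it.
- pin_collar (a point): Centre of the underside of the pin's round collar, 22 mm wide and 4 mm thick, just below the tab; 26 mm below the middle of the tab. It must end on the latch's eye plate.
- pin_tip (a point): Centre of the lower end of the pin's round shank, 80 mm below the collar's underside (106 mm below the middle of the tab). Shank 9 mm thick, its end tapers to 8 mm over the last 3 mm.
- stand_hole (a point): Centre of the top of the fixed white block that the pin stands in, 60 by 60 by 90 mm high, left or right of the unit. Its hole is 12 mm wide.
- organiser_mid (a point): Centre of a loose yellow plastic weekly pill organiser, 196 by 46 by 26 mm. Bystander.
- case_mid (a point): Centre of a loose black spectacle case, 62 by 160 by 38 mm. Bystander.
- fob_mid (a point): Centre of a loose beige hearing aid remote fob, 52 by 30 by 12 mm, lying on top of the drawer unit. Bystander.
- pick_mid (a point): Centre of a loose chrome wax pick lying on the cart, 125 mm long, 8 mm thick. Bystander.
- cup: Loose small white medicine cup, 44 mm wide, 35 mm high; origin at the centre of its underside. Bystander.
- jar: Loose amber tablet jar, 48 mm wide, 75 mm high; origin at the centre of its underside. Bystander.

How it is judged:
On the way, in this order (a step that is already met when the one before it is completed fails the run):
1. the latch is swung to (angle under 0.15 rad) (value of joint latch below 0.15 rad), for 0.2 s.
2. the pin's tip has passed through the latch's eye and the drawer's eye, over the frame eye (z of pin_tip in the frame of frame_eye below 0.025 m and horizontal distance between pin_tip and frame_eye below 0.02 m and horizontal distance between pin_collar and latch_eye below 0.008 m), for 0.1 s.
At the end, for the whole second after the job is handed in: The pin stands upright (within 0.1 rad) through all three eyes: its tip at least 15 mm below the frame eye's mouth and within 4 mm of its axis, its collar down on the latch's eye plate within 3 mm, the latch swung to (under 0.15 rad), pin let go (z of pin_tip in the frame of frame_eye below -0.015 m and horizontal distance between pin_tip and frame_eye below 0.004 m and z of pin_collar in the frame of latch_eye below 0.003 m and horizontal distance between pin_collar and latch_eye below 0.006 m and angle between pin_grip's own z axis and vertical below 0.1 rad and value of joint latch below 0.15 rad and contact force between the fingers and unit below 0.1 N); the robot touches nothing.
It fails at once if the pin is pressed against the unit, latch or drawer with more than 35 N (contact force between pin and unit above 35 N).
It fails at once if the robot presses the unit, latch or drawer with more than 40 N (contact force between any of the fingers, the arm and unit above 40 N).
It fails at once if a bystander (organiser, case, fob, pick, cup or jar) is moved by more than 20 mm (distance of any of organiser_mid, case_mid, fob_mid, pick_mid, cup, jar from where it was at the start of the episode above 0.02 m).
It also fails if it takes over 72 s, if anything falls off the work surface, if the arm or the gripper's body presses on something with over 40 N, if the wrist force passes 120 N, or if a joint passes its speed limit or range.

## Working session

There is one attempt and no reset: what is moved stays moved. The work goes in short steps, Python scripts to look and compute and a shell command to move; the robot and the scene stay as the last step left them, time stands still between calls to the robot, and variables do not carry over. Pictures are saved under pics/ and viewed, at most 10 in all, crops included, and the job is handed in when it is done.

```bash
mkdir -p pics; ls; python3 - <<'E'
from bench import arm, optics
import cv2
for n in ("scene","top"):
    cv2.imwrite(f"pics/{n}0.png",optics.camera(n)); p=optics.camera_params(n); print(n,p)
print(arm.state())
E
```

```text
pics
scene {'vfov': 53.959919481756295, 'cx': 257.9923225414681, 'cy': 188.8748383525291, 'k1': -0.1258321371068288, 'camera_from_world': array([[-0.50142543,  0.86499606, -0.01882406,  0.31711563],
       [-0.4646858 , -0.25089144,  0.8491882 ,  0.18120383],
       [ 0.72982165,  0.43455183,  0.52775474, -1.51003874],
       [ 0.        ,  0.        ,  0.        ,  1.        ]])}
top {'vfov': 54.441499008344486, 'cx': 256.0097993356931, 'cy': 192.72937556730224, 'k1': -0.013374323393817427, 'camera_from_world': array([[-0.03012401, -0.99952704,  0.00618435, -0.00592055],
       [ 0.99810606, -0.02974803,  0.05384564, -0.57658853],
       [-0.0536362 ,  0.00779469,  0.99853012, -0.88771515],
       [ 0.        ,  0.        ,  0.        ,  1.        ]])}
{'time': 0.1, 'joints': array([ 1.05940850e+00,  3.00415790e-01,  1.52148111e+00,  4.31928403e-06,
        1.32071708e+00, -6.65823884e-02]), 'dq': array([-0.00090554,  0.00080825, -0.00104735, -0.00168335,  0.00181205,
       -0.00257385]), 'joint_torque': array([ 1.78718787e-03, -5.44380641e+01, -3.62370121e+01, -5.85696125e-05,
        3.08644070e-03, -2.81482187e-05]), 'position': array([0.23655089, 0.49631182, 0.23079395]), 'eef_rot': array([ 2.20574294e-01,  9.75370043e-01, -4.88889160e-04, -1.47533284e-04]), 'wrist_force': array([-0.00478079, -0.43676578,  0.60790629]), 'ft_torque': array([-0.03233221, -0.00539459,  0.0314868 ]), 'grasp_force': 0.0, 'grip_width': 0.08516628673428324}
```

View pics/scene0.png

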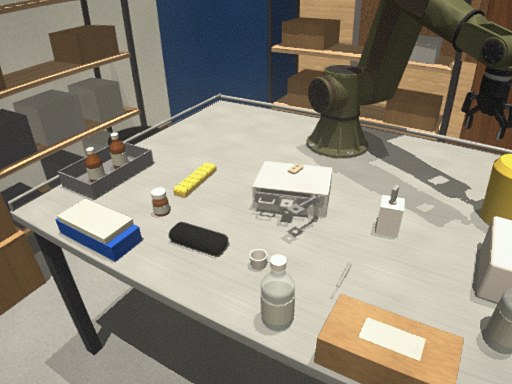

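View pics/top0.png

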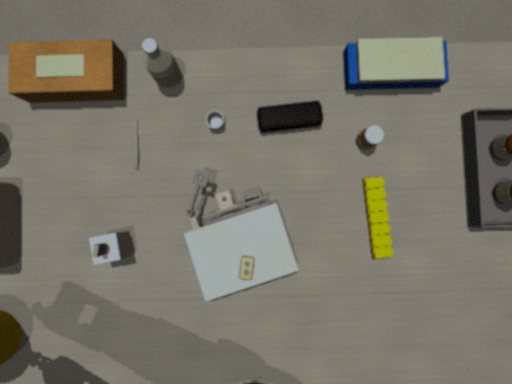

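The overview shows the unit in the top view at about (241,250), with its front facing up the image (world +x). The latch is swung out near (203,190) and the stand with the pin is near (104,248). Next I'll write helpers and take magnified crops.

```bash
cat > h.py <<'E'
import numpy as np, cv2
from bench import arm, optics
def par(n):
    p=optics.camera_params(n); f=192/np.tan(np.radians(p['vfov']/2))
    return p,f
def proj(n,X):
    p,f=par(n); T=p['camera_from_world']; c=np.atleast_2d(X)@T[:3,:3].T+T[:3,3]
    s=np.c_[c[:,0],-c[:,1]]/-c[:,2:3]; r2=(s**2).sum(1,keepdims=True)
    return s*(1+p['k1']*r2)*f+[p['cx'],p['cy']]
def ray(n,uv):
    p,f=par(n); T=p['camera_from_world']; d=(np.atleast_2d(uv)-[p['cx'],p['cy']])/f; s=d.copy()
    for _ in range(20): s=d/(1+p['k1']*(s**2).sum(1,keepdims=True))
    v=np.c_[s[:,0],-s[:,1],-np.ones(len(s))]@T[:3,:3]
    return -T[:3,:3].T@T[:3,3], v
def onz(n,uv,z):
    o,v=ray(n,uv); return o+v*((z-o[2])/v[:,2:3])
def unit2w(c,yaw,P):
    P=np.atleast_2d(P); k,s=np.cos(yaw),np.sin(yaw)
    return np.c_[c[0]+k*P[:,0]-s*P[:,1],c[1]+s*P[:,0]+k*P[:,1],P[:,2]]
E
python3 - <<'E'
from h import *
t=cv2.imread('pics/top0.png'); s=cv2.imread('pics/scene0.png')
hsv=cv2.cvtColor(t,cv2.COLOR_BGR2HSV)
m=((t.min(2)>175)).astype(np.uint8)
cs,_=cv2.findContours(m,0,2)
for c in sorted(cs,key=cv2.contourArea)[-5:]:
    r=cv2.minAreaRect(c); print(cv2.contourArea(c),r[0],r[1])
    for z in (.08,.09):
        w=onz('top',cv2.boxPoints(r),z); print(z,w[:,:2].round(4).tolist(),w.mean(0).round(4),np.linalg.norm(w[1]-w[0]).round(4),np.linalg.norm(w[2]-w[1]).round(4))
a=cv2.resize(t[150:280,80:300],None,fx=3.6,fy=3.6,interpolation=cv2.INTER_CUBIC)
b=cv2.resize(s[155:245,235:415],None,fx=4.4,fy=4.4,interpolation=cv2.INTER_CUBIC)
cv2.imwrite('pics/ct.png',a); cv2.imwrite('pics/cs.png',b)
E
```

```text
(no output)
```

View pics/ct.png

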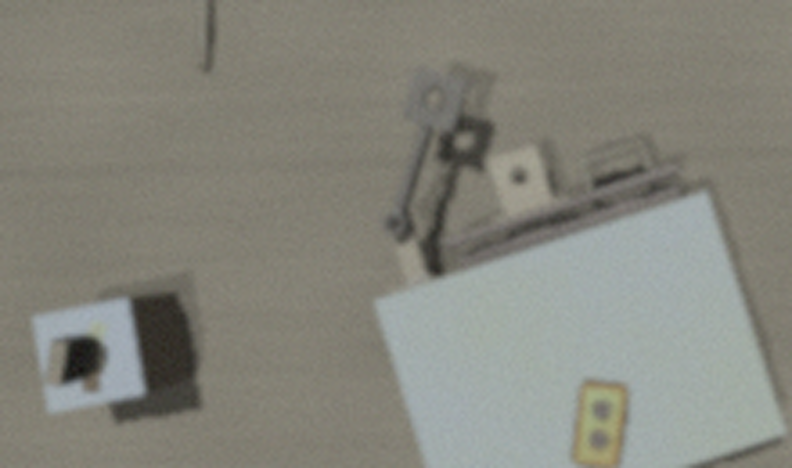

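View pics/cs.png

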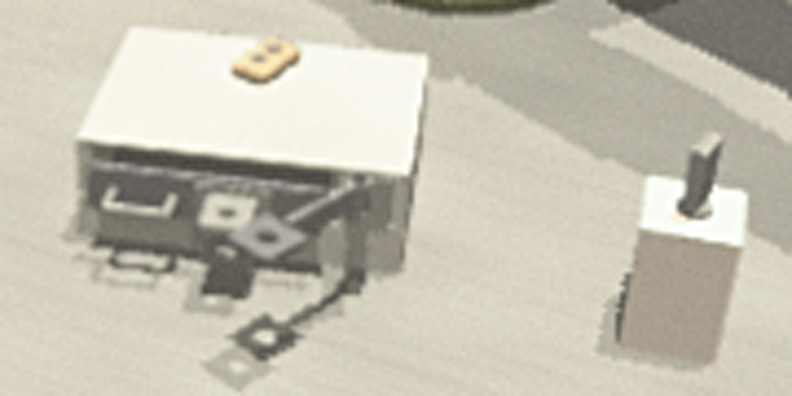

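The crops give these positions:
- **Top view:** hinge near (398,223), latch eye hole (435,100), beige drawer-eye hole (518,176), pin tab top (58,361) on the stand block.
- **Scene view:** latch eye at (268,236), drawer eye at (228,212), pin tab top at (707,140).

Now the measurements.

```bash
python3 - <<'E'
from h import *
t=cv2.imread('pics/top0.png'); s=cv2.imread('pics/scene0.png')
ct=lambda u,v:[80+(u+.5)/3.6-.5,150+(v+.5)/3.6-.5]
cs=lambda u,v:[235+(u+.5)/4.4-.5,155+(v+.5)/4.4-.5]
print(t[250,220],t[240,110],t[262,113])
g=t[:,:,0].astype(int)
for th in (140,):
    m=(g>th).astype(np.uint8); m[:150]=0;m[:,320:]=0
    m=cv2.morphologyEx(m,cv2.MORPH_OPEN,np.ones((3,3)))
    C,_=cv2.findContours(m,0,2)
    for c in sorted(C,key=cv2.contourArea)[-3:]:
        r=cv2.minAreaRect(c); q=cv2.boxPoints(r); 
        for z in (.08,.09):
            w=onz('top',q,z); e1=w[1]-w[0]; e2=w[2]-w[1]
            print(z,cv2.contourArea(c),r[0],'ctr',w.mean(0).round(4),np.linalg.norm(e1).round(4),np.linalg.norm(e2).round(4),'ang',np.degrees(np.arctan2(e1[1],e1[0])),np.degrees(np.arctan2(e2[1],e2[0])))
def tri(a,b):
    o1,v1=ray('top',a);o2,v2=ray('scene',b);v1=v1[0]/np.linalg.norm(v1);v2=v2[0]/np.linalg.norm(v2)
    A=np.c_[v1,-v2];k=np.linalg.lstsq(A,o2-o1,rcond=None)[0];p=o1+k[0]*v1;q=o2+k[1]*v2
    return ((p+q)/2).round(4),np.linalg.norm(p-q).round(4)
print('latch eye',onz('top',ct(435,100),.092),tri(ct(435,100),cs(268,236)))
print('hinge',onz('top',ct(398,223),.096),'drawer',onz('top',ct(518,176),.064),tri(ct(518,176),cs(228,212)))
print('tab top',onz('top',ct(58,361),.138),tri(ct(58,361),cs(707,140)))
# unit corners in scene
for u in [(130,28),(428,57),(408,175),(78,140)]: print(onz('scene',cs(*u),.08).round(4))
print('scene base front? ')
E
```

```text
[166 172 162] [172 169 159] [73 78 76]
0.08 6.0 (219.0, 198.5) ctr [0.5622 0.0607 0.08  ] 0.0045 0.0067 ang -91.7094873109053 178.56894688674356
0.09 6.0 (219.0, 198.5) ctr [0.5618 0.0598 0.09  ] 0.0044 0.0067 ang -91.7094873109045 178.56894688674348
0.08 448.0 (103.90540313720703, 248.43243408203125) ctr [0.4586 0.32   0.08  ] 0.0609 0.0625 ang -82.24043917472628 -171.16526028993968
0.09 448.0 (103.90540313720703, 248.43243408203125) ctr [0.4594 0.316  0.09  ] 0.0601 0.0618 ang -82.24043917472625 -171.16526028993968
0.08 6796.5 (240.24154663085938, 251.46176147460938) ctr [0.4431 0.0162 0.08  ] 0.2195 0.1591 ang -73.57910610913032 -163.7068289070714
0.09 6796.5 (240.24154663085938, 251.46176147460938) ctr [0.4441 0.0158 0.09  ] 0.2169 0.1572 ang -73.57910610913031 -163.7068289070714
latch eye [[0.6097203  0.09953338 0.092     ]] (array([0.6096, 0.1002, 0.0908]), np.float64(0.0012))
hinge [[0.53468027 0.12320222 0.096     ]] drawer [[0.56248871 0.05184353 0.064     ]] (array([0.5625, 0.0518, 0.0643]), np.float64(0.0))
tab top [[0.46072297 0.3136712  0.138     ]] (array([0.4603, 0.3147, 0.1386]), np.float64(0.0025))
[[ 0.4005 -0.1096  0.08  ]]
[[0.3385 0.0995 0.08  ]]
[[0.4917 0.1436 0.08  ]]
[[ 0.5546 -0.0623  0.08  ]]
scene base front?
```

```bash
for i in 1 2 3; do :; done
python3 -m crank '[[[0.9,-0.87,0,0,0,0.3,0],[0.9,-0.87,0,0,0,0.3,0],[0.9,-0.87,0,0,0,0.3,0],[0.9,-0.87,0,0,0,0.3,0]]]' >/dev/null
python3 -m crank '[[[0.9,-0.87,0,0,0,0.3,0],[0.9,-0.87,0,0,0,0.3,0],[0.9,-0.87,0,0,0,0.3,0],[0.9,-0.87,0,0,0,0.3,0]]]' >/dev/null
python3 -m crank '[[[0.9,-0.87,0,0,0,0.3,0],[0.9,-0.87,0,0,0,0.3,0],[0.9,-0.87,0,0,0,0.3,0],[0.9,-0.87,0,0,0,0.3,0]]]' >/dev/null
python3 -m crank '[[[0.9,-0.87,0,0,0,0.3,0],[0.9,-0.87,0,0,0,0.3,0],[0.9,-0.87,0,0,0,0.3,0],[0.9,-0.87,0,0,0,0.3,0],[0.9,-0.87,0,0,0,0.3,0]]]'
python3 - <<'E'
from h import *
t=optics.camera('top'); s=optics.camera('scene')
a=cv2.resize(t[228:270,84:126],None,fx=9,fy=9,interpolation=cv2.INTER_CUBIC)
b=cv2.resize(s[180:222,372:414],None,fx=9,fy=9,interpolation=cv2.INTER_CUBIC)
cv2.imwrite('pics/pin.png',np.hstack([a,b]))
E
```

```text
time: 1.52
position: [0.5973, 0.1473, 0.2303]
eef_rot: [-0.076, 0.997, -0.0, -0.001]
wrist_force: [0.2, 0.2, -0.8]
grip_width: -0.0
grasp_force: 0.0
```

View pics/pin.png

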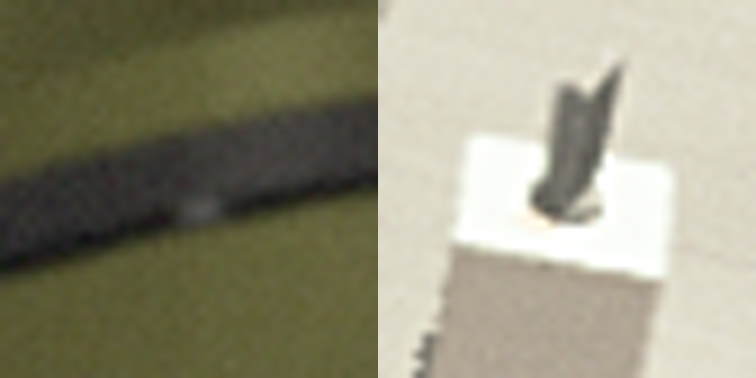

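The arm now hides the stand in the top view, and in the scene view the tab is at crop (580,140), in shade. I'll use the first pictures for the tab angle, and begin the latch meanwhile.

```bash
python3 - <<'E'
from h import *
t=cv2.imread('pics/top0.png'); s=cv2.imread('pics/scene0.png')
a=cv2.resize(t[232:268,86:122],None,fx=11,fy=11,interpolation=cv2.INTER_CUBIC)
b=cv2.resize(s[182:218,376:412],None,fx=11,fy=11,interpolation=cv2.INTER_CUBIC)
cv2.imwrite('pics/pin1.png',np.hstack([a,b]))
E
python3 -m crank '[[[0.01,0.02,-0.4,0,0,0,0],[0.01,0.02,-0.7,0,0,0,0],[0.01,0.02,-0.8,0,0,0,0]]]' >/dev/null
python3 -m crank '[[[0,0,-0.2,0,0,0,0],[0,0,-0.4,0,0,0,0],[0,0,-0.66,0,0,0,0],[0,0,-0.66,0,0,0,0],[0,0,-0.66,0,0,0,0]]]'
```

```text
time: 2.28
position: [0.5972, 0.1512, 0.0858]
eef_rot: [-0.078, 0.997, -0.0, -0.001]
wrist_force: [0.7, 0.3, 1.2]
grip_width: -0.0002
grasp_force: 0.0
```

View pics/pin1.png

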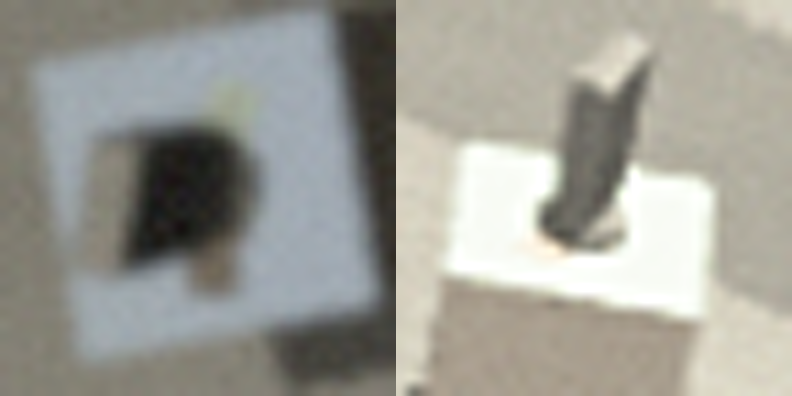

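```bash
python3 -m crank '[[[-0.02,-0.06,0,0,0,0,0],[-0.04,-0.12,0,0,0,0,0],[-0.06,-0.18,0,0,0,0,0],[-0.08,-0.24,0,0,0,0,0],[-0.1,-0.3,0,0,0,0,0],[-0.12,-0.36,0,0,0,0,0],[-0.14,-0.42,0,0,0,0,0],[-0.15,-0.48,0,0,0,0,0]]]'
python3 -m crank '[[[-0.03,-0.03,0,0,0,0,0],[-0.06,-0.06,0,0,0,0,0],[-0.09,-0.1,0,0,0,0,0],[-0.12,-0.13,0,0,0,0,0],[-0.14,-0.16,0,0,0,0,0],[-0.16,-0.19,0,0,0,0,0],[-0.18,-0.22,0,0,0,0,0],[-0.18,-0.22,0,0,0,0,0]]]'
python3 - <<'E'
from h import *
for y in (-20,-15,-10,-5,0):
    c,s=np.cos(np.radians(y)),np.sin(np.radians(y))
    P=[[.4606+a*c-b*s,.3142+a*s+b*c,.138] for a,b in ((.013,.005),(.013,-.005),(-.013,-.005),(-.013,.005))]
    q=(proj('scene',P)-[376,182]+.5)*11-.5+[396,0]; r=(proj('top',P)-[86,232]+.5)*11-.5
    print(y,q.round(0).tolist(),r.round(0).tolist())
E
```

```text
time: 2.95
position: [0.5824, 0.1019, 0.0854]
eef_rot: [-0.078, 0.997, 0.0, 0.0]
wrist_force: [-0.0, 2.4, 0.0]
grip_width: 0.0001
grasp_force: 1.1
time: 3.62
position: [0.5643, 0.08, 0.0855]
eef_rot: [-0.077, 0.997, -0.0, -0.0]
wrist_force: [-1.9, 1.1, 3.3]
grip_width: 0.0
grasp_force: 1.2
-20 [[593.0, 85.0], [557.0, 68.0], [617.0, 30.0], [653.0, 46.0]] [[107.0, 129.0], [157.0, 145.0], [111.0, 277.0], [62.0, 260.0]]
-15 [[598.0, 86.0], [560.0, 71.0], [612.0, 29.0], [650.0, 44.0]] [[101.0, 129.0], [152.0, 142.0], [118.0, 277.0], [67.0, 264.0]]
-10 [[603.0, 87.0], [564.0, 73.0], [607.0, 28.0], [646.0, 42.0]] [[95.0, 130.0], [147.0, 138.0], [124.0, 275.0], [72.0, 268.0]]
-5 [[609.0, 88.0], [567.0, 75.0], [602.0, 28.0], [642.0, 39.0]] [[89.0, 132.0], [141.0, 135.0], [130.0, 274.0], [78.0, 271.0]]
0 [[614.0, 88.0], [572.0, 77.0], [597.0, 27.0], [638.0, 37.0]] [[82.0, 134.0], [135.0, 133.0], [137.0, 271.0], [84.0, 273.0]]
```

```bash
python3 -m crank '[[[-0.01,-0.003,0,0,0,0,0],[-0.02,-0.006,0,0,0,0,0],[-0.03,-0.01,0,0,0,0,0],[-0.04,-0.01,0,0,0,0,0],[-0.05,-0.015,0,0,0,0,0],[-0.06,-0.02,0,0,0,0,0],[-0.07,-0.02,0,0,0,0,0],[-0.07,-0.02,0,0,0,0,0]]]'
python3 -m crank '[[[0.2,0.08,0,0,0,0,0],[0.4,0.15,0.05,0,0,0,0],[0.4,0.15,0.4,0,0,0,0],[0.4,0.3,0.8,0,0,0,0],[0.4,0.5,0.8,0,0,0,0],[0.3,0.9,0.8,0,0,0,0.5],[0.1,1,0.8,0,0,0,0.5],[0,1,0.8,0,0,0,0.5]]]'
python3 -m crank '[[[-0.3,0.4,0.4,0,0,0,0.5],[-0.6,0.8,0.6,0,0,-0.2,0.5],[-0.9,1,0.6,0,0,-0.4,0.5],[-0.9,1,0.6,0,0,-0.4,0.5],[-0.9,1,0.6,0,0,-0.4,0.5]]]'
python3 - <<'E'
from h import *
t=optics.camera('top'); s=optics.camera('scene')
cv2.imwrite('pics/t2.png',t);cv2.imwrite('pics/s2.png',s)
a=cv2.resize(t[175:230,180:240],None,fx=6.6,fy=6.6,interpolation=cv2.INTER_CUBIC)
b=cv2.resize(s[178:233,260:320],None,fx=6.6,fy=6.6,interpolation=cv2.INTER_CUBIC)
cv2.imwrite('pics/latch.png',np.hstack([a,b]))
E
```

```text
time: 4.28
position: [0.5574, 0.0785, 0.0852]
eef_rot: [-0.078, 0.997, 0.0, -0.0]
wrist_force: [1.6, 0.3, 0.8]
grip_width: -0.0
grasp_force: 0.6
time: 4.95
position: [0.5556, 0.181, 0.1645]
eef_rot: [-0.079, 0.997, 0.0, -0.001]
wrist_force: [0.5, -0.4, 0.2]
grip_width: 0.0358
grasp_force: 0.0
time: 5.37
position: [0.4648, 0.2814, 0.2266]
eef_rot: [0.021, 1.0, 0.001, 0.0]
wrist_force: [-0.4, -0.2, 0.8]
grip_width: 0.0429
grasp_force: 0.0
```

View pics/latch.png

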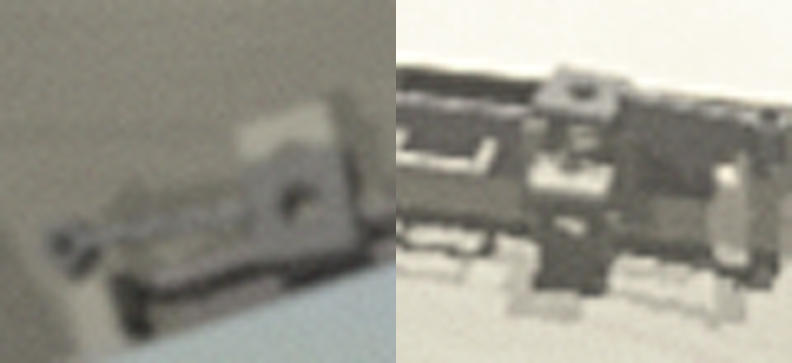

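The latch is closed. In the crop its eye hole is at (297,196) in the top view and (581,91) in the scene view. The frame plate's hole probably shows in the scene view near (572,226).

```bash
python3 - <<'E'
from h import *
ct=lambda u,v:[180+(u+.5)/6.6-.5,175+(v+.5)/6.6-.5]
cs=lambda u,v:[260+(u-396+.5)/6.6-.5,178+(v+.5)/6.6-.5]
print('eye',onz('top',ct(297,196),.092),onz('scene',cs(581,91),.092))
print('hinge',onz('top',ct(72,245),.096))
print('frame hole', onz('scene',cs(572,226),.03),onz('scene',cs(572,226),.024))
for c in ((.443,.0162),(.444,.0165)):
  U=unit2w(c,np.radians(16.4),[[.11,0,.03],[.12,.08,.096],[.12,.08,.08]])
  print(U.round(4).tolist(),((proj('scene',U)-[260,178]+.5)*6.6+[395.5,-.5]).round(0).tolist(),((proj('top',U)-[180,175]+.5)*6.6-.5).round(0).tolist())
t=cv2.imread('pics/t2.png'); m=(t[:,:,0]>140).astype(np.uint8); m[:150]=0;m[:,320:]=0
m=cv2.morphologyEx(m,cv2.MORPH_OPEN,np.ones((3,3)));C,_=cv2.findContours(m,0,2)
c=max(C,key=cv2.contourArea);w=onz('top',cv2.boxPoints(cv2.minAreaRect(c)),.08);print(w.round(4).tolist(),w.mean(0))
E
```

```text
eye [[0.54857681 0.04762233 0.092     ]] [[0.5473416  0.04729271 0.092     ]]
hinge [[0.53441194 0.12256994 0.096     ]]
frame hole [[0.5576232 0.0496786 0.03     ]] [[0.54998877 0.04601796 0.024     ]]
[[0.5485, 0.0473, 0.03], [0.5355, 0.1268, 0.096], [0.5355, 0.1268, 0.08]] [[576.0, 214.0], [769.0, 119.0], [766.0, 151.0]] [[311.0, 200.0], [59.0, 242.0], [67.0, 242.0]]
[[0.5495, 0.0476, 0.03], [0.5365, 0.1271, 0.096], [0.5365, 0.1271, 0.08]] [[576.0, 215.0], [768.0, 120.0], [766.0, 153.0]] [[311.0, 197.0], [58.0, 239.0], [66.0, 239.0]]
[[0.4943, 0.1451, 0.08], [0.5571, -0.0642, 0.08], [0.398, -0.1116, 0.08], [0.3365, 0.0961, 0.08]] [0.44648015 0.01633726 0.08      ]
```

```bash
python3 -m crank '[[[-0.04,0.33,0,0,0,-0.3,0.5],[-0.04,0.33,0,0,0,-0.3,0.5],[-0.04,0.33,-0.3,0,0,-0.3,0.5],[-0.04,0.33,-0.6,0,0,-0.3,0.5],[-0.04,0.33,-0.65,0,0,-0.3,0.5]]]'
python3 -m crank '[[[0,0,-0.2,0,0,0,0.5],[0,0,-0.4,0,0,0,0.5],[0,0,-0.61,0,0,0,0.5],[0,0,-0.61,0,0,0,0.5],[0,0,-0.61,0,0,0,0.5]]]'
python3 -m crank '[[[0,0,0,0,0,0,0.3],[0,0,0,0,0,0,0.2],[0,0,0,0,0,0,0.1],[0,0,0,0,0,0,0],[0,0,0,0,0,0,0],[0,0,0,0,0,0,0],[0,0,0,0,0,0,0],[0,0,0,0,0,0,0]]]'
```

```text
time: 5.88
position: [0.4624, 0.3096, 0.155]
eef_rot: [0.097, 0.995, -0.002, -0.003]
wrist_force: [-0.2, -0.7, -0.7]
grip_width: 0.0427
grasp_force: 0.0
time: 6.3
position: [0.464, 0.3109, 0.0995]
eef_rot: [0.098, 0.995, -0.001, -0.001]
wrist_force: [0.7, -0.1, 0.7]
grip_width: 0.0426
grasp_force: 0.0
time: 6.97
position: [0.4645, 0.3129, 0.1011]
eef_rot: [0.097, 0.995, 0.002, 0.002]
wrist_force: [3.0, 9.3, 2.0]
grip_width: 0.0093
grasp_force: 58.0
```

```bash
python3 -m crank '[[[0,0,0,0,0,0,0.25],[0,0,0,0,0,0,0.25],[-0.04,0.01,0,0,0,0,0.25],[-0.04,0.01,0,0,0,0,0.25],[-0.04,0.01,0,0,0,0,0.25]]]'
python3 -m crank '[[[0,0,0,0,0,0,0.1],[0,0,0,0,0,0,0],[0,0,0,0,0,0,0],[0,0,0,0,0,0,0],[0,0,0,0,0,0,0]]]'
```

```text
time: 7.38
position: [0.4594, 0.3125, 0.0994]
eef_rot: [0.097, 0.995, -0.0, -0.0]
wrist_force: [0.4, 0.4, -0.8]
grip_width: 0.0212
grasp_force: 0.0
time: 7.8
position: [0.46, 0.3139, 0.0998]
eef_rot: [0.097, 0.995, 0.002, 0.001]
wrist_force: [0.8, 10.8, -0.1]
grip_width: 0.0092
grasp_force: 60.8
```

```bash
python3 -m crank '[[[0,0.01,0,0,0,0,0],[0,0.02,0,0,0,0,0],[0,0.025,0,0,0,0,0],[0,0.025,0,0,0,0,0]]]'
```

```text
time: 8.13
position: [0.4598, 0.3148, 0.0994]
eef_rot: [0.097, 0.995, -0.0, 0.0]
wrist_force: [0.1, -1.5, 3.7]
grip_width: 0.0091
grasp_force: 62.1
```

```bash
python3 -m crank '[[[0,0,0.1,0,0,0,0],[0,0,0.25,0,0,0,0],[0,0,0.45,0,0,0,0],[0,0,0.7,0,0,0,0],[0,0,1,0,0,0,0],[0,0,1,0,0,0,0]]]'
python3 -m crank '[[[0.1,-0.1,0.2,0,0,0,0],[0.2,-0.4,0.3,0,0,0,0],[0.3,-0.7,0.3,0,0,0,0],[0.4,-1,0.3,0,0,0,0],[0.4,-1,0.3,0,0,0,0]]]' >/dev/null
python3 -m crank '[[[0.1,-0.3,0,0,0,0,0],[0.2,-0.7,0,0,0,0,0],[0.3,-1,0,0,0,0,0],[0.3,-1,0,0,0,0,0],[0.3,-1,0,0,0,0,0]]]' 
python3 -m crank '[[[0.1,-0.2,0,0,0,0,0],[0.18,-0.4,0,0,0,0,0],[0.18,-0.65,0,0,0,0,0],[0.18,-0.67,0,0,0,0,0],[0.18,-0.67,0,0,0,0,0],[0.18,-0.67,0,0,0,0,0]]]'
python3 - <<'E'
from h import *
t=optics.camera('top'); s=optics.camera('scene')
cv2.imwrite('pics/t3.png',t);cv2.imwrite('pics/s3.png',s)
a=cv2.resize(t[130:240,170:260],None,fx=4.4,fy=4.4,interpolation=cv2.INTER_CUBIC)
b=cv2.resize(s[130:240,255:345],None,fx=4.4,fy=4.4,interpolation=cv2.INTER_CUBIC)
cv2.imwrite('pics/carry.png',np.hstack([a,b])); print(arm.state()['position'],arm.state()['wrist_force'],arm.state()['ft_torque'])
E
```

```text
time: 8.63
position: [0.461, 0.3158, 0.2055]
eef_rot: [0.097, 0.995, 0.002, 0.003]
wrist_force: [0.7, -0.5, 0.4]
grip_width: 0.0094
grasp_force: 61.4
time: 9.47
position: [0.5298, 0.1138, 0.2293]
eef_rot: [0.099, 0.995, 0.0, -0.0]
wrist_force: [-0.4, 0.3, -1.0]
grip_width: 0.0095
grasp_force: 61.5
time: 9.97
position: [0.5475, 0.0491, 0.2294]
eef_rot: [0.097, 0.995, 0.0, -0.0]
wrist_force: [0.0, 0.2, -0.9]
grip_width: 0.0092
grasp_force: 61.4
[0.54748094 0.04924897 0.22932417] [ 0.1338698  -0.24223341 -0.50188091] [-0.02870559  0.0186009  -0.00386911]
```

View pics/carry.png

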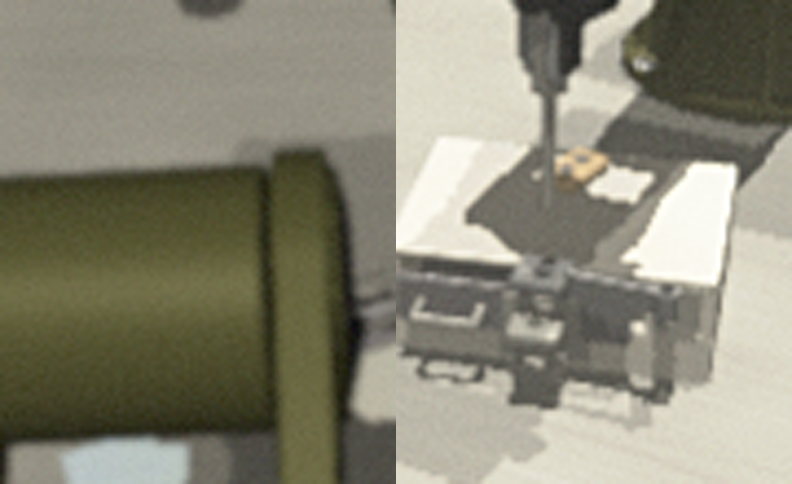

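In the scene view the pin hangs at crop column ~549 with its tip near row 208. The latch hole is at about (543,268).

```bash
python3 - <<'E'
from h import *
P=[[.5475,.0492,.139],[.5475,.0492,.18],[.5482,.0475,.092],[.5475,.0492,.092]]
print(((proj('scene',P)-[255,130]+.5)*4.4-.5+[396,0]).round(1))
cs=lambda u,v:[255+(u-396+.5)/4.4-.5,130+(v+.5)/4.4-.5]
print(onz('scene',cs(543,268),.092))
s=cv2.imread('pics/s3.png'); g=s[:,:,1].astype(int)
for r in range(152,182,2): print(r,g[r,283:298])
E
```

```text
[[545.6 207.7]
 [547.1 148.6]
 [540.9 272.4]
 [543.8 272.6]]
[[0.54287213 0.04637223 0.092     ]]
152 [219 221 223 228 200 135  94 100 157 209 227 223 222 225 221]
154 [216 221 218 225 207 142  99  90 160 212 227 213 201 206 203]
156 [216 211 214 219 201 142  93  90 158 195 191 181 180 185 182]
158 [213 220 220 216 202 144 100  99 150 182 177 178 179 182 184]
160 [215 213 216 216 190 134 104 102 157 182 183 181 177 180 183]
162 [209 213 193 183 162 127 119 108 154 181 184 180 181 179 182]
164 [238 219 149 109 103 104 120 112 122 132 134 167 185 192 189]
166 [153 111 106 110 102 106 116 117 192 223 211 208 186 152 143]
168 [108 112 110 118 134 128 116 109 166 165 141 151 183 208 213]
170 [113 111 114 159 153 115 120 106 106  94  94 102 136 163 169]
172 [108 115 117 112 109 113 118 109 105 105 107 111 103  95 102]
174 [115 115 112 111 107 110 124 114 110 105 106 105 102 109 102]
176 [115 113 109 111 102 111 122 110 106 106 113 109 108 109 110]
178 [113 111 108 110 110 111 105 114 107 109 112 110 108 110 110]
180 [108 106 109 115 110 114 106 109 108 110 118 110 108 108 110]
```

```bash
python3 -m crank '[[[0.015,-0.024,0,0,0,0,0],[0.015,-0.024,-0.1,0,0,0,0],[0.015,-0.024,-0.2,0,0,0,0],[0.015,-0.024,-0.3,0,0,0,0],[0.015,-0.024,-0.38,0,0,0,0],[0.015,-0.024,-0.42,0,0,0,0],[0.015,-0.024,-0.43,0,0,0,0],[0.015,-0.024,-0.43,0,0,0,0]]]'
python3 -m crank '[[[0,0,-0.008,0,0,0,0],[0,0,-0.016,0,0,0,0],[0,0,-0.024,0,0,0,0],[0,0,-0.032,0,0,0,0],[0,0,-0.04,0,0,0,0],[0,0,-0.045,0,0,0,0],[0,0,-0.05,0,0,0,0],[0,0,-0.05,0,0,0,0]]]'
```

```text
time: 10.73
position: [0.5491, 0.0456, 0.186]
eef_rot: [0.097, 0.995, -0.0, -0.0]
wrist_force: [0.5, -0.5, -0.2]
grip_width: 0.009
grasp_force: 61.4
time: 11.4
position: [0.5491, 0.0456, 0.1813]
eef_rot: [0.097, 0.995, -0.0, 0.0]
wrist_force: [-0.1, 0.0, -0.2]
grip_width: 0.009
grasp_force: 61.4
```

```bash
python3 -m crank '[[[0,0,-0.006,0,0,0,0],[0,0,-0.012,0,0,0,0],[0,0,-0.018,0,0,0,0],[0,0,-0.024,0,0,0,0],[0,0,-0.03,0,0,0,0],[0,0,-0.03,0,0,0,0]]]'
```

```text
time: 11.9
position: [0.5491, 0.0456, 0.1781]
eef_rot: [0.097, 0.995, 0.0, -0.0]
wrist_force: [-0.5, 1.4, -0.5]
grip_width: 0.0094
grasp_force: 61.2
```

```bash
python3 -m crank '[[[0,0.006,-0.01,0,0,0,0],[0,0.006,-0.02,0,0,0,0],[0,0.006,-0.03,0,0,0,0],[0,0.006,-0.04,0,0,0,0],[0,0.006,-0.05,0,0,0,0],[0,0.006,-0.06,0,0,0,0],[0,0.006,-0.07,0,0,0,0],[0,0.006,-0.07,0,0,0,0]]]'
python3 -m crank '[[[0,0,-0.012,0,0,0,0],[0,0,-0.024,0,0,0,0],[0,0,-0.036,0,0,0,0],[0,0,-0.048,0,0,0,0],[0,0,-0.06,0,0,0,0],[0,0,-0.072,0,0,0,0],[0,0,-0.084,0,0,0,0],[0,0,-0.084,0,0,0,0]]]'
```

```text
time: 12.57
position: [0.5491, 0.0462, 0.171]
eef_rot: [0.097, 0.995, -0.0, -0.0]
wrist_force: [0.1, 0.6, -1.5]
grip_width: 0.0097
grasp_force: 61.3
time: 13.23
position: [0.5491, 0.0462, 0.1626]
eef_rot: [0.097, 0.995, -0.0, -0.0]
wrist_force: [-0.7, 1.0, -1.4]
grip_width: 0.0097
grasp_force: 61.3
```

```bash
python3 -m crank '[[[0.02,0.012,0,0,0,0,0],[0.04,0.02,0,0,0,0,0],[0.06,0.026,0,0,0,0,0],[0.08,0.034,0,0,0,0,0],[0.1,0.042,0,0,0,0,0],[0.12,0.048,0,0,0,0,0],[0.134,0.053,0,0,0,0,0],[0.134,0.053,0,0,0,0,0]]]'
python3 -m crank '[[[0,0,-0.007,0,0,0,0],[0,0,-0.014,0,0,0,0],[0,0,-0.021,0,0,0,0],[0,0,-0.028,0,0,0,0],[0,0,-0.035,0,0,0,0],[0,0,-0.042,0,0,0,0],[0,0,-0.05,0,0,0,0],[0,0,-0.05,0,0,0,0]]]'
```

```text
time: 13.9
position: [0.5628, 0.0516, 0.1629]
eef_rot: [0.097, 0.995, 0.0, 0.0]
wrist_force: [-0.5, -0.2, -0.6]
grip_width: 0.0088
grasp_force: 61.2
time: 14.57
position: [0.5625, 0.0515, 0.1577]
eef_rot: [0.097, 0.995, -0.0, -0.0]
wrist_force: [0.6, -0.3, 0.4]
grip_width: 0.0093
grasp_force: 61.2
```

```bash
python3 -m crank '[[[0,0,-0.007,0,0,0,0],[0,0,-0.014,0,0,0,0],[0,0,-0.021,0,0,0,0],[0,0,-0.028,0,0,0,0],[0,0,-0.035,0,0,0,0],[0,0,-0.042,0,0,0,0],[0,0,-0.042,0,0,0,0]]]'
python3 -m crank '[[[0,0,-0.006,0,0,0,0],[0,0,-0.012,0,0,0,0],[0,0,-0.018,0,0,0,0],[0,0,-0.018,0,0,0,0]]]'
```

```text
time: 15.15
position: [0.5625, 0.0515, 0.1535]
eef_rot: [0.097, 0.995, -0.0, -0.0]
wrist_force: [0.3, -0.3, -0.9]
grip_width: 0.0092
grasp_force: 61.2
time: 15.48
position: [0.5626, 0.0515, 0.1518]
eef_rot: [0.097, 0.995, -0.0, 0.0]
wrist_force: [0.3, 0.0, -0.5]
grip_width: 0.0096
grasp_force: 61.2
```

```bash
python3 -m crank '[[[0,0,-0.006,0,0,0,0],[0,0,-0.012,0,0,0,0],[0,0,-0.018,0,0,0,0],[0,0,-0.024,0,0,0,0],[0,0,-0.03,0,0,0,0],[0,0,-0.03,0,0,0,0]]]'
python3 -m crank '[[[0,0,-0.008,0,0,0,0],[0,0,-0.016,0,0,0,0],[0,0,-0.024,0,0,0,0],[0,0,-0.032,0,0,0,0],[0,0,-0.04,0,0,0,0],[0,0,-0.048,0,0,0,0],[0,0,-0.055,0,0,0,0],[0,0,-0.055,0,0,0,0]]]'
```

```text
time: 15.98
position: [0.5626, 0.0515, 0.1488]
eef_rot: [0.097, 0.995, 0.0, 0.0]
wrist_force: [1.3, -0.3, -0.8]
grip_width: 0.009
grasp_force: 61.2
time: 16.65
position: [0.5625, 0.0514, 0.1432]
eef_rot: [0.097, 0.995, -0.0, -0.0]
wrist_force: [2.4, 0.1, -1.1]
grip_width: 0.0093
grasp_force: 61.2
```

```bash
python3 -m crank '[[[0,0,-0.018,0,0,0,0],[0,0,-0.036,0,0,0,0],[0,0,-0.054,0,0,0,0],[0,0,-0.072,0,0,0,0],[0,0,-0.09,0,0,0,0],[0,0,-0.108,0,0,0,0],[0,0,-0.126,0,0,0,0],[0,0,-0.126,0,0,0,0]]]'
python3 -m crank '[[[-0.019,-0.006,0,0,0,0,0],[-0.038,-0.012,0,0,0,0,0],[-0.057,-0.017,0,0,0,0,0],[-0.076,-0.022,0,0,0,0,0],[-0.095,-0.028,0,0,0,0,0],[-0.114,-0.034,0,0,0,0,0],[-0.134,-0.039,0,0,0,0,0],[-0.134,-0.039,0,0,0,0,0]]]'
```

```text
time: 17.32
position: [0.5625, 0.0515, 0.1303]
eef_rot: [0.097, 0.995, -0.0, -0.0]
wrist_force: [2.2, -0.2, -0.9]
grip_width: 0.0093
grasp_force: 61.1
time: 17.98
position: [0.5488, 0.0475, 0.1309]
eef_rot: [0.097, 0.995, -0.0, -0.0]
wrist_force: [1.3, -0.3, -0.6]
grip_width: 0.0092
grasp_force: 61.4
```

```bash
python3 -m crank '[[[0,0,-0.012,0,0,0,0],[0,0,-0.024,0,0,0,0],[0,0,-0.036,0,0,0,0],[0,0,-0.048,0,0,0,0],[0,0,-0.06,0,0,0,0],[0,0,-0.072,0,0,0,0],[0,0,-0.08,0,0,0,0],[0,0,-0.08,0,0,0,0]]]'
python3 -m crank '[[[0,0,-0.006,0,0,0,0],[0,0,-0.012,0,0,0,0],[0,0,-0.018,0,0,0,0],[0,0,-0.024,0,0,0,0],[0,0,-0.03,0,0,0,0],[0,0,-0.036,0,0,0,0],[0,0,-0.036,0,0,0,0]]]'
```

```text
time: 18.65
position: [0.549, 0.0476, 0.1225]
eef_rot: [0.097, 0.995, -0.0, -0.0]
wrist_force: [-0.1, 0.8, -2.0]
grip_width: 0.0092
grasp_force: 61.6
time: 19.23
position: [0.5491, 0.0476, 0.1191]
eef_rot: [0.097, 0.995, -0.0, -0.0]
wrist_force: [-0.9, -0.8, -1.6]
grip_width: 0.0089
grasp_force: 61.6
```

```bash
python3 -m crank '[[[0,0,-0.006,0,0,0,0],[0,0,-0.012,0,0,0,0],[0,0,-0.018,0,0,0,0],[0,0,-0.024,0,0,0,0],[0,0,-0.024,0,0,0,0]]]'
python3 -m crank '[[[0,0,-0.006,0,0,0,0],[0,0,-0.012,0,0,0,0],[0,0,-0.018,0,0,0,0],[0,0,-0.018,0,0,0,0]]]'
```

```text
time: 19.65
position: [0.5491, 0.0476, 0.1166]
eef_rot: [0.097, 0.995, -0.0, -0.0]
wrist_force: [-0.1, -0.1, -1.4]
grip_width: 0.009
grasp_force: 61.6
time: 19.98
position: [0.5491, 0.0476, 0.1148]
eef_rot: [0.097, 0.995, -0.0, -0.0]
wrist_force: [-0.6, -0.5, -0.5]
grip_width: 0.0096
grasp_force: 61.6
```

```bash
python3 -m crank '[[[0,0,-0.01,0,0,0,0],[0,0,-0.022,0,0,0,0],[0,0,-0.034,0,0,0,0],[0,0,-0.046,0,0,0,0],[0,0,-0.058,0,0,0,0],[0,0,-0.07,0,0,0,0],[0,0,-0.08,0,0,0,0],[0,0,-0.08,0,0,0,0]]]'
python3 -m crank '[[[0,0,-0.006,0,0,0,0],[0,0,-0.012,0,0,0,0],[0,0,-0.018,0,0,0,0],[0,0,-0.024,0,0,0,0],[0,0,-0.03,0,0,0,0],[0,0,-0.03,0,0,0,0]]]'
```

```text
time: 20.65
position: [0.5491, 0.0476, 0.1067]
eef_rot: [0.097, 0.995, -0.0, -0.0]
wrist_force: [0.5, 0.0, -0.7]
grip_width: 0.0091
grasp_force: 61.6
time: 21.15
position: [0.5491, 0.0476, 0.1038]
eef_rot: [0.097, 0.995, -0.0, -0.0]
wrist_force: [-0.3, -0.8, -0.9]
grip_width: 0.0096
grasp_force: 61.6
```

```bash
python3 -m crank '[[[0,0,-0.005,0,0,0,0],[0,0,-0.01,0,0,0,0],[0,0,-0.015,0,0,0,0],[0,0,-0.015,0,0,0,0]]]'
python3 -m crank '[[[0,0,-0.004,0,0,0,0],[0,0,-0.008,0,0,0,0],[0,0,-0.008,0,0,0,0]]]'
```

```text
time: 21.48
position: [0.5491, 0.0476, 0.1024]
eef_rot: [0.097, 0.995, -0.0, -0.0]
wrist_force: [-0.0, -0.3, -0.3]
grip_width: 0.0094
grasp_force: 61.6
time: 21.73
position: [0.5491, 0.0476, 0.1016]
eef_rot: [0.097, 0.995, -0.0, -0.0]
wrist_force: [0.4, -0.1, -1.1]
grip_width: 0.0095
grasp_force: 61.6
```

```bash
python3 -m crank '[[[0,0,-0.004,0,0,0,0],[0,0,-0.008,0,0,0,0],[0,0,-0.008,0,0,0,0]]]'
python3 -m crank '[[[0,0,-0.004,0,0,0,0],[0,0,-0.008,0,0,0,0],[0,0,-0.008,0,0,0,0]]]'
```

```text
time: 21.98
position: [0.5494, 0.0476, 0.1014]
eef_rot: [0.097, 0.995, 0.0, 0.0]
wrist_force: [-0.5, -0.2, 4.3]
grip_width: 0.0096
grasp_force: 62.5
time: 22.23
position: [0.5499, 0.0477, 0.1012]
eef_rot: [0.097, 0.995, 0.0, 0.001]
wrist_force: [-1.2, 0.4, 9.3]
grip_width: 0.0097
grasp_force: 63.3
```

```bash
python3 -m crank '[[[0,0,0.012,0,0,0,0],[0,0,0.012,0,0,0,0],[0,0,0.012,0,0,0,0.2],[0,0,0.012,0,0,0,0.4],[0,0,0.012,0,0,0,0.4],[0,0,0.012,0,0,0,0.4],[0,0,0.012,0,0,0,0.4]]]'
python3 -m crank '[[[0,0,0.05,0,0,0,0.4],[0,0,0.15,0,0,0,0.4],[0,0,0.3,0,0,0,0.4],[0,0,0.6,0,0,0,0.4],[0,0,0.9,0,0,0,0.4],[0,0,1,0,0,0,0.4]]]'
python3 -m crank '[[[0,0.3,0.3,0,0,0,0.4],[-0.2,0.6,0.5,0,0,0,0.4],[-0.4,1,0.5,0,0,0,0.4],[-0.4,1,0.5,0,0,0,0.4]]]' >/dev/null
python3 -m crank '[[[-0.2,0.3,0,0,0,0,0.4],[-0.3,0.6,0,0,0,0,0.4],[-0.4,1,0,0,0,0,0.4],[-0.4,1,0,0,0,0,0.4],[-0.4,1,0,0,0,0,0.4]]]'
python3 - <<'E'
from h import *
t=optics.camera('top'); s=optics.camera('scene')
a=cv2.resize(t[150:240,175:265],None,fx=4.4,fy=4.4,interpolation=cv2.INTER_CUBIC)
b=cv2.resize(s[150:240,245:335],None,fx=4.4,fy=4.4,interpolation=cv2.INTER_CUBIC)
cv2.imwrite('pics/end.png',np.hstack([a,b]))
E
```

```text
time: 22.82
position: [0.5491, 0.0476, 0.1012]
eef_rot: [0.097, 0.995, -0.0, -0.0]
wrist_force: [0.0, -0.5, -0.3]
grip_width: 0.0343
grasp_force: 0.0
time: 23.32
position: [0.5504, 0.0476, 0.2067]
eef_rot: [0.097, 0.995, 0.0, 0.003]
wrist_force: [1.0, 0.0, 1.5]
grip_width: 0.0338
grasp_force: 0.0
time: 24.07
position: [0.4685, 0.249, 0.2516]
eef_rot: [0.096, 0.995, 0.0, 0.0]
wrist_force: [0.4, 0.7, -0.1]
grip_width: 0.0343
grasp_force: 0.0
```

View pics/end.png

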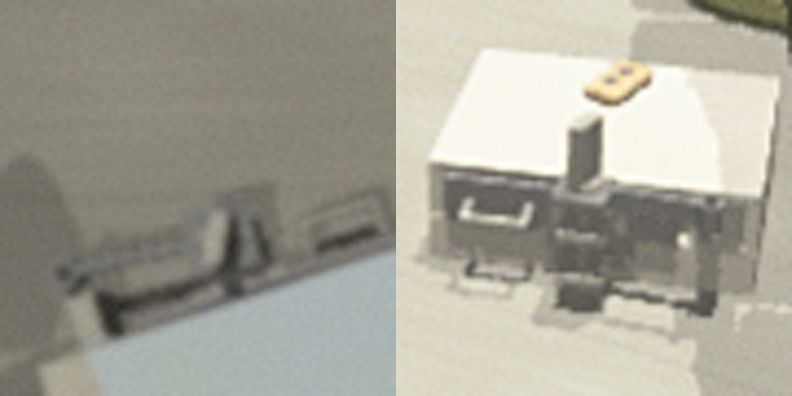

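The pin stands upright with its collar on the latch plate (scene crop (583,190)). The three eyes line up, the drawer is drawn in and the gripper is clear, so I'm handing the job in.

```bash
python3 -c "
from bench import arm
print(arm.job_done())"
```

```text
the job is handed in; nothing more can be done
None
```

The job is handed in after about 24 s: the latch is swung to and the pin stands seated through all three eyes and let go; contact forces read about 11 N at most, and I gave the other things no cause to move; the judge returned no verdict.

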